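# Set the water filter valve two turns open over its drip tray

## Robot

A 7-joint arm with a two-finger parallel gripper is mounted at the origin on a cart in front of the work surface, level with it; the furniture and walls round the work are solid. World frame = base frame: x ahead of the robot, y to its left, z up, the work surface at z = 0. Lengths are in m, angles in rad, forces in N, time in s.
With the tool pointing down it reaches from about 0.425 to 0.925 m from the base axis. Payload 6.8 kg.
Tool frame: the origin (TCP) lies between the finger pads; the fingertips stand 22 mm ahead of it and the grasp point (between the pads) lies 3 mm ahead of it; z points along the fingers, y is the line along which they close (so a half turn about z gives the same grasp; the last joint's range is limited). The gripper opens to 85 mm and grips with 20 to 120 N. Pads are 22 mm wide; open, the fingers measure 114 mm over their backs; the gripper's body (76 mm by 85 mm) begins 54 mm behind the grasp point. The pads swing forward as they close: fully open they stand 13 mm farther back than shut.
Start: joints at [1.233, 0.477, 0.022, 1.555, -0.011, 1.109, -0.083], TCP at [0.154, -0.657, 0.253] pointing down, gripper open.
Joint ranges: [-2.96, 2.96], [-0.34, 2.1], [-1.41, 1.46], [0.24, 2.44], [-1.37, 4.51], [0.17, 1.92], [-2.96, 2.96]. Speed limits (rad/s): [2.39, 2.39, 3.14, 3.14, 3.14, 3.14, 3.14].

## Interface

Orientations are given as a unit quaternion [w, x, y, z].
In Python, from station import bot gives the robot as it stands.
- The arm moves only by the tool servo_tool, never from a script. Its argument "motion" is a list that holds one entry, the list of rows, each a list of 5 numbers: the opening, from 0 (shut) to 1 (fully open), then the shift along the world's x, y, z each as a share of 0.04 m, from -1 to 1, then the turn about the world's z as a share of 0.12 rad, from -1 to 1. A call has 1 to 20 rows; each row shifts and turns the commanded pose from where the row before left it; what a row does not reach is not made up. A row lasts 1/10 s, in which the tool goes at most 50 mm and 8.59 degrees, less where a joint would pass 70% of its speed; a pose out of reach is approached as far as the arm can. A call with a number of a shift or a turn outside -1 to 1 is refused whole. A call with a gripper value outside its range is refused whole. The fingers move at their own pace and stop on an object; "newtons" is the grip in N (left out, the last holds). Time passes only in rows, so rows that do not move let the fingers close. It gives the time, the measured TCP pose, the force, the opening and the grip force at its end, in the units of the state.
- bot.get_obs(): the state, without advancing time (a new reading comes with each control period).
- bot.read_camera(name): name is "scene" or "top"; returns (picture, depth): 384x512x3 uint8, red, green, blue; 384x512 float32, m along the optical axis (not along the pixel's ray), 0 where there is no reading.
- bot.get_calibration(name): a dict with "fovy" (degrees; the focal length in pixels is half the picture's height over the tangent of half this angle, whatever the lens; pixels are square), "cx", "cy" (the principal point, pixels), "view" (4x4, takes a point from world to camera coordinates). Camera axes: x right, y down, z forward; pixel columns grow to the right and rows downward; lengths in m; the calibration is good to about 2 mm. A picture is of the moment at which its call begins. get_calibration takes no time and is no camera call.
- bot.hand_in(): hands the job in; it is judged then, once.
The state is a dict: "t": time; "q": joint angles; "joint_vel": joint speeds; "joint_torque": joint torques, N m; "eef_pos": TCP position; "tool_rot": TCP orientation; "contact_force": force on the tool from outside, world axes, zero at the start; "torque": the same for the moment, N m; "gripper_width": opening from 0.0 (shut) to 1.0 (fully open); "grasp_force": force on a finger pad.
Only numpy, scipy, OpenCV 4.12 (cv2) and the standard library are available. Lean on these libraries where they do the work, as an engineer would, in place of code of your own. Each camera call takes 0.05 s, during which the arm holds its last target. There are 200 camera calls.

## Task

Get the counter-top water filter ready: slide the steel drip tray flat along the worktop, without lifting it, until it is centred and square on the blue mat under the spout. Then take the black crank handle on the red valve wheel, turn it clockwise until the valve is fully shut against its stop, and back it off (counterclockwise) exactly two full turns. Finish while still gripping the crank handle there, and leave the other things on the worktop alone.

Things in the scene. Friction and masses are not known exactly. Their poses are not given: they have to be found in the camera images.
- drip_tray: Loose flat steel drip tray with slotted grate, 150 (x) x 120 (y) x 13 mm high, 0.3 to 0.65 kg. Origin: centre of its underside; z up. At its -x end stands a black upright grip tab, 10 mm thick (x), 50 mm wide (y), top 49 mm up, centred at x = -79 mm. Pinch it from above, fingers closing along the tray's x. Starts with the tab away from the filter.
- tray_tab (a point): Centre of the top of the tray's grip tab, at (-79, 0, 49) mm in the tray's frame.
- water_filter: Fixed water filter: white housing 120 (x) x 160 (y) x 110 mm high, brass valve on top, steel spout pipe (16 mm thick, axis 143 mm up) reaching 150 mm to -x, its mouth 120 mm above the worktop. Origin: centre of the housing's underside, on the wheel's axis; z up. The blue mat's centre is at x = -150 mm.
- mat_centre (a point): Centre of the fixed blue mat, a 170 (filter's x) x 140 (filter's y) mm rectangle 1 mm thick and no obstacle to sliding, straight below the spout's mouth. The tray belongs on it with its long side (x) along the filter's x, tab away from the housing.
- wheel (a joint): Valve wheel angle, rad: 0 is fully shut, at a hard stop; grows counterclockwise seen from above (opening), 6.283 a turn, up to five turns. Starts 0.4 to 1.2 turns open. It stays where left; turning takes about 2.5 N at the crank handle. At 0 the crank handle lies on the filter's +x side of the axis; at q it has gone q counterclockwise from there.
- wheel_centre (a point): Centre of the red valve wheel (112 mm outer diameter, rim bar 12 mm thick), on its vertical axis, in the mid-plane of the rim, 182 mm above the worktop.
- handle: Black upright round crank handle on the wheel's rim, 22 mm in diameter; it spins freely on its own pin, so the gripper can hold it from above at fixed orientation and carry it round in circles. Its axis is 50 mm from the wheel's axis. Origin: on its axis in the mid-plane of the rim (182 mm up); the grip runs from 8 to 53 mm above that.
- handle_top (a point): Centre of the top end of the crank handle, 235 mm above the worktop.
- onion: Bystander: a brown onion, about 75 mm.
- garlic: Bystander: a garlic bulb, about 55 mm.
- tea_light: Bystander: a small red tea light, 38 mm across, 15 mm high.
- glass: Bystander: a clear drinking glass with coloured bands, 73 mm across, 106 mm high.
- bottle_opener: Bystander: a bottle opener with a wooden handle, 131 mm long, lying flat.
There are look-alikes about, which are no part of the job. Several things have the shape of the drip_tray; the one meant has the colours described above.

How it is judged:
By the outcome, as a careful person would: the job done as asked, in the order asked, and still so for the second after the job is handed in, while the arm keeps its last pose, push and grip.
It also fails if it takes over 69 s, if anything falls off the work surface, if the arm or the gripper's body presses on something with over 40 N, if the wrist force passes 120 N, or if a joint passes its speed limit or range.

## Working session

There is one attempt and no reset: what is moved stays moved. The work goes in short steps, Python scripts to look and compute and a tool call to move; the robot and the scene stay as the last step left them, time stands still between calls to the robot, and variables do not carry over. Pictures are saved under pics/ and viewed, at most 10 in all, crops included, and the job is handed in when it is done.

Besides the shell and the picture viewer there is one more tool, called after "Emit:" as name(argument=value, ...), one argument or row to a line, values as JSON. servo_tool: Moves the arm, as the interface text tells. Shift numbers are shares of 0.04 m and turn numbers shares of 0.12 rad, none past 1 either way. Its arguments: {"type":"object","properties":{"motion":{"type":"array"},"newtons":{"type":"number"}},"required":["motion"]}

```bash
mkdir -p pics
cat > h.py <<'E'
import numpy as np, cv2
from station import bot
def snap(name, tag):
    p,d=bot.read_camera(name); cv2.imwrite(f'pics/{tag}.png',p[:,:,::-1]); np.save(f'pics/{tag}.npy',d); np.save(f'pics/{tag}_rgb.npy',p); return p,d
def pts(name,d,uv,z=None):
    c=bot.get_calibration(name); f=192/np.tan(np.radians(c['fovy'])/2); V=np.array(c['view']); R=V[:3,:3];t=V[:3,3]
    out=[]
    for u,v in uv:
        r=np.array([(u-c['cx'])/f,(v-c['cy'])/f,1.]); o=-R.T@t; w=R.T@r
        s=d[int(round(v)),int(round(u))] if z is None else (z-o[2])/w[2]
        out.append(o+s*w)
    return np.array(out)
E
python3 - <<'E'
from h import *
a,_=snap('scene','s0');b,_=snap('top','t0')
for n in('scene','top'):print(bot.get_calibration(n))
o=bot.get_obs();print(o['t'],o['eef_pos'],o['tool_rot'],o['gripper_width'])
cv2.imwrite('pics/both.png',cv2.resize(b[:,:,::-1],(800,600),interpolation=cv2.INTER_CUBIC))
E
```

```text
{'fovy': 53.787891700916866, 'cx': 256.4102888486879, 'cy': 185.7431079902968, 'view': array([[-8.52281902e-01, -5.23081409e-01,  1.18234408e-03,
         4.69279452e-01],
       [-3.03166069e-01,  4.92118660e-01, -8.16032818e-01,
         2.62034192e-01],
       [ 4.26269743e-01, -6.95848449e-01, -5.78004362e-01,
         1.37253873e+00],
       [ 0.00000000e+00,  0.00000000e+00,  0.00000000e+00,
         1.00000000e+00]])}
{'fovy': 49.498694501794105, 'cx': 258.4347863143813, 'cy': 190.74194824478883, 'view': array([[ 0.02545482, -0.99953001,  0.01708225,  0.00337672],
       [-0.99491815, -0.02699514, -0.09700066,  0.55517788],
       [ 0.09741621, -0.0145263 , -0.99513771,  1.44229919],
       [ 0.        ,  0.        ,  0.        ,  1.        ]])}
0.1 [ 0.15362536 -0.65676256  0.25237908] [-8.43513048e-04  9.93406823e-01  1.14639215e-01 -1.52039649e-04] 1.0037860461068142
```

View pics/both.png

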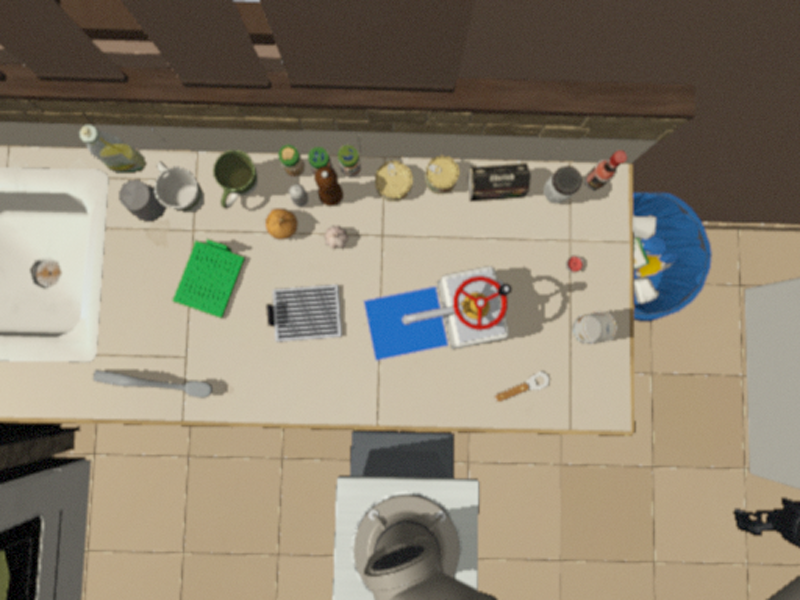

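View pics/s0.png

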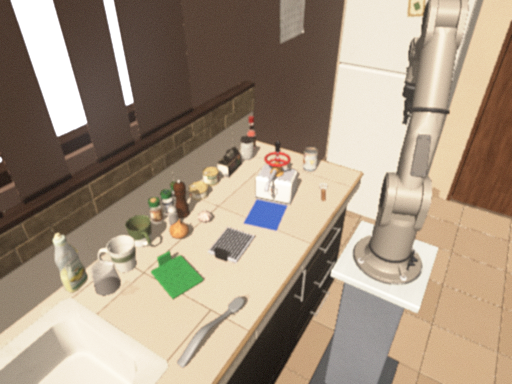

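The top view (800×600) shows two tray-shaped things: a green tray at (210,278), which is a look-alike, and a steel tray with a black tab at (307,313), which is the one meant. The mat is at (405,323), the wheel at (480,303) and the black crank handle at (505,289). I'll check the choice in a close crop.

Run:
```python
import cv2
b=cv2.imread('pics/t0.png')[165:240,165:335]
cv2.imwrite('pics/c0.png',cv2.resize(b,None,fx=4.7,fy=4.7,interpolation=cv2.INTER_CUBIC))
```

```text
(no output)
```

View pics/c0.png

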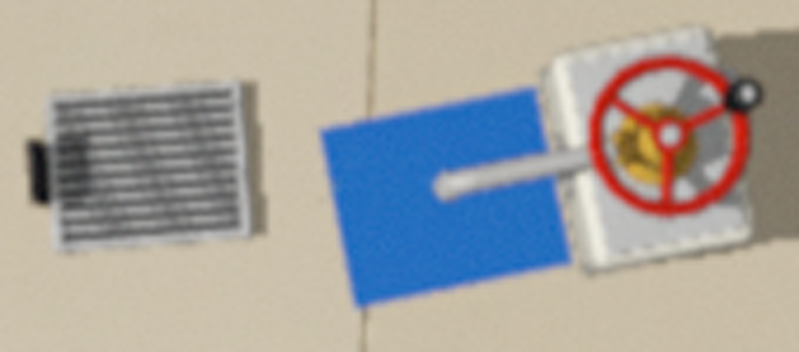

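The crop confirms the steel tray, with its black tab at crop (38,172). Next I'll measure it all.

```bash
cat > m.py <<'E'
from h import *
def cr(l): return [((x+.5)/4.7-.5+165,(y+.5)/4.7-.5+165) for x,y in l]
def rect(P):
    (c,s,a)=cv2.minAreaRect((P[:,:2]*1000).astype(np.float32)); return c,s,a
def measure(tag):
    p=np.load(f'pics/{tag}_rgb.npy').astype(int); d=np.load(f'pics/{tag}.npy'); out={}
    R,G,B=p[...,0],p[...,1],p[...,2]
    roi=np.zeros(R.shape,bool); roi[165:240,165:335]=1
    m=roi&(B>R+60)&(B>G+30); uv=np.argwhere(m)[:,::-1]; print('mat',rect(pts('top',d,uv,.001)))
    m=roi&(R>G+90)&(R>B+90); uv=np.argwhere(m)[:,::-1]; P=pts('top',d,uv); print('wheel zmed',np.median(P[:,2])); Q=pts('top',d,uv,.186)
    print('wheel circ',cv2.minEnclosingCircle((Q[:,:2]*1000).astype(np.float32)))
    vv,uu=np.nonzero(roi); P=pts('top',d,np.c_[uu,vv]); k=(P[:,2]>.21)&(p[vv,uu].sum(1)<330)
    print('handle top',P[k].mean(0),k.sum()); k2=(P[:,2]>.225)&(P[:,2]<.245);print(P[k2].mean(0),k2.sum())
if __name__=='__main__':
    measure('t0'); d=np.load('pics/t0.npy')
    print(pts('top',d,cr([(48,93),(243,82),(250,236),(57,249)]),.013))
    print('mat',pts('top',d,cr([(320,129),(533,89),(570,263),(357,307)]),.001))
    print('whl/handle',pts('top',d,cr([(670,135)]),.19),pts('top',d,cr([(746,94)]),.235))
    print('tab',pts('top',d,cr([(38,172)]),.049),pts('top',d,cr([(38,172)])))
    # scene-cam tray by depth
    vv,uu=np.mgrid[165:240,165:222]; P=pts('top',d,np.c_[uu.ravel(),vv.ravel()]);k=(P[:,2]>.008)&(P[:,2]<.02);print('tray',rect(P[k]),k.sum())
    k=(P[:,2]>.03);print('tab',P[k].mean(0),rect(P[k]),k.sum())
E
python3 m.py
```

```text
mat ((501.55078125, 12.748374938964844), (136.88571166992188, 166.20318603515625), 13.042171478271484)
wheel zmed 0.18665246681751246
wheel circ ((535.0047607421875, -131.9537353515625), 53.46426773071289)
handle top [ 0.54473903 -0.15409529  0.34978489] 42
[ 0.55968359 -0.17555186  0.23259245] 41
[[0.57086605 0.31548371 0.013     ]
 [0.58328296 0.16859816 0.013     ]
 [0.46686485 0.15923132 0.013     ]
 [0.45334319 0.30346863 0.013     ]]
mat [[ 0.55021282  0.109752    0.001     ]
 [ 0.58537742 -0.05218966  0.001     ]
 [ 0.45317846 -0.08308515  0.001     ]
 [ 0.41579799  0.07754778  0.001     ]]
whl/handle [[ 0.53492744 -0.13275799  0.19      ]] [[ 0.55860429 -0.17563979  0.235     ]]
tab [[0.50841883 0.31344916 0.049     ]] [[0.50853031 0.31376537 0.04733889]]
tray ((501.2430725097656, 251.8914794921875), (187.03208923339844, 240.42286682128906), 89.3883056640625) 1304
tab [0.48350037 0.24259883 0.4275722 ] ((454.1866149902344, 188.98289489746094), (308.027099609375, 43.82476043701172), 66.07872009277344) 68
```

Emit:
servo_tool(
  motion=[
    [[1,0.72,0.53,0.15,-0.1],[1,0.72,0.53,0.15,-0.1],[1,0.72,0.53,0.15,-0.1],[1,0.72,0.53,0.15,-0.1],[1,0.72,0.53,0.15,-0.1],[1,0.72,0.53,0.15,-0.1],[1,0.72,0.53,0.15,-0.1],[1,0.72,0.53,0.15,-0.1],[1,0.72,0.53,0.15,-0.1],[1,0.72,0.53,0.15,-0.1],[1,0.72,0.53,0.15,-0.1],[1,0.72,0.53,0.15,-0.1]],
  ],
)

```text
t: 1.3
eef_pos: [0.5002, -0.4018, 0.3251]
tool_rot: [-0.0, 0.999, 0.043, -0.0]
contact_force: [-0.3, -0.4, 0.1]
gripper_width: 1.004
grasp_force: 0.0
```

Emit:
servo_tool(
  motion=[
    [[1,0.015,0.89,0,0],[1,0.015,0.9,0,0],[1,0.015,0.9,0,0],[1,0.015,0.9,0,0],[1,0.015,0.9,0,0],[1,0.015,0.9,0,0],[1,0.015,0.9,0,0],[1,0.015,0.9,0,0],[1,0.015,0.9,0,0],[1,0.015,0.9,0,0],[1,0.015,0.9,0,0],[1,0.015,0.9,0,0],[1,0.015,0.9,0,0],[1,0.015,0.9,0,0],[1,0.015,0.9,0,0],[1,0.015,0.9,0,0],[1,0.015,0.9,0,0],[1,0.015,0.9,0,0],[1,0.015,0.9,0,0],[1,0.015,0.9,0,0]],
  ],
)

```text
t: 3.3
eef_pos: [0.5111, 0.3178, 0.3249]
tool_rot: [0.0, 0.999, 0.043, -0.0]
contact_force: [0.4, 0.7, 0.6]
gripper_width: 0.997
grasp_force: 0.0
```

Run:
```python
from h import *
d=np.load('pics/t0.npy')
P=pts('top',d,[(u,v) for v in range(189,199) for u in range(302,314)])[:,2]
print((P.reshape(10,12)*1000).astype(int))
a,_=snap('scene','s1')
cv2.imwrite('pics/s1c.png',cv2.resize(a[180:310,140:320,::-1],None,fx=4,fy=4,interpolation=cv2.INTER_CUBIC)); print(bot.get_obs()['eef_pos'])
```

```text
[[186 152 154 157 154 155 153 149 114 115 181 186]
 [187 183 182 184 184 187 188 188 184 186 186 185]
 [182 185 181 181 188 185 185 190 187 187 185 184]
 [157 181 189 183 192 193 190 184 189 185 183 116]
 [157 176 189 185 189 190 189 192 182 153 121 116]
 [156 162 188 186 187 189 192 185 184 158 118 118]
 [154 165 188 186 184 183 192 187 187 154 141 121]
 [157 162 163 184 186 187 187 189 164 154 114 123]
 [153 158 164 165 182 187 186 159 155 151 121 111]
 [150 159 159 160 187 186 184 156 146 121 117 113]]
[0.50908147 0.32496601 0.32486892]
```

View pics/s1c.png

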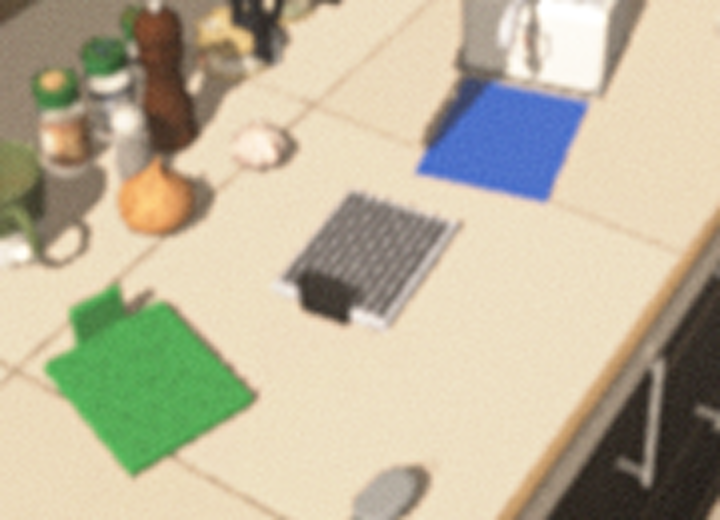

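The crop shows the steel tray with its black tab top at about (334,276), clear all round. The green tray is well away from it.

Run:
```python
from h import *
print(pts('scene',None,[(140+x/4-.4,180+y/4-.4) for x,y in [(334,277),(303,268),(363,284),(276,287),(387,327)]],.049)[:3])
print(pts('scene',None,[(140+x/4-.4,180+y/4-.4) for x,y in [(276,287),(387,326),(461,221),(353,192)]],.013))
o=bot.get_obs();print(o['eef_pos'],o['t'],o['joint_vel'])
```

```text
[[0.49871019 0.31025369 0.049     ]
 [0.52881112 0.31558223 0.049     ]
 [0.47191067 0.30390194 0.049     ]]
[[0.55900821 0.31975167 0.013     ]
 [0.44591253 0.30655982 0.013     ]
 [0.46162769 0.15646982 0.013     ]
 [0.57382985 0.17664    0.013     ]]
[0.50908147 0.32496601 0.32486892] 3.35 [ 0.03307645 -0.04146962 -0.01201469  0.06421838 -0.04445974 -0.00725605
  0.11285912]
```

Emit:
servo_tool(
  motion=[
    [[1,0,-0.14,-0.3,0],[1,0,-0.14,-0.6,0],[1,0,0,-0.7,0],[1,0,0,-0.8,0],[1,0,0,-0.8,0],[1,0,0,-0.8,0],[1,0,0,-0.8,0],[1,0,0,-0.7,0],[1,0,0,-0.5,0],[1,0,0,-0.4,0],[1,0,0,-0.3,0],[1,0,0,-0.2,0],[1,0,0,0,0],[1,0,0,0,0]],
  ],
)

```text
t: 4.75
eef_pos: [0.5117, 0.3058, 0.0499]
tool_rot: [-0.0, 0.999, 0.043, 0.0]
contact_force: [-0.5, 0.6, 0.1]
gripper_width: 1.001
grasp_force: 0.0
```

Emit:
servo_tool(
  motion=[
    [[1,-0.1,0.2,-0.17,0],[1,0,0,0,0],[1,0,0,0,0],[0,0,0,0,0],[0,0,0,0,0],[0,0,0,0,0],[0,0,0,0,0],[0,0,0,0,0],[0,0,0,0,0],[0,0,0,0,0]],
  ],
  newtons=40,
)

```text
t: 5.75
eef_pos: [0.5076, 0.3139, 0.0428]
tool_rot: [-0.0, 0.999, 0.043, 0.0]
contact_force: [0.2, 0.7, 0.8]
gripper_width: 0.111
grasp_force: 39.5
```

Emit:
servo_tool(
  motion=[
    [[0,-0.04,-0.2,0,0.07],[0,-0.04,-0.35,0,0.07],[0,-0.04,-0.35,0,0.07],[0,-0.04,-0.35,0,0.07],[0,-0.04,-0.35,0,0.07],[0,-0.04,-0.35,0,0.07],[0,-0.04,-0.35,0,0.07],[0,-0.04,-0.35,0,0.07],[0,-0.04,-0.35,0,0.07],[0,-0.04,-0.35,0,0.07],[0,-0.04,-0.35,0,0.07],[0,-0.04,-0.35,0,0.07],[0,-0.04,-0.35,0,0.07],[0,-0.04,-0.35,0,0.07],[0,-0.04,-0.35,0,0.07],[0,0,-0.35,0,0.07],[0,0,-0.15,0,0.05],[0,0,0,0,0],[0,0,0,0,0],[0,0,0,0,0]],
  ],
)

```text
t: 7.75
eef_pos: [0.4832, 0.0874, 0.0427]
tool_rot: [0.001, 0.994, 0.112, -0.0]
contact_force: [-0.5, -1.3, 9.4]
gripper_width: 0.11
grasp_force: 40.6
```

Run:
```python
from h import *
a,_=snap('scene','s2'); b,_=snap('top','t2')
A=cv2.resize(a[165:255,215:315,::-1],None,fx=4,fy=4,interpolation=cv2.INTER_CUBIC)
B=cv2.resize(b[165:255,210:310,::-1],None,fx=4,fy=4,interpolation=cv2.INTER_CUBIC)
cv2.imwrite('pics/c2.png',np.hstack([A,B])); o=bot.get_obs(); print(o['eef_pos'],o['tool_rot'],o['gripper_width'])
```

```text
[0.48319797 0.08742575 0.0426867 ] [ 1.03132808e-03  9.93662766e-01  1.12397302e-01 -3.01669620e-04] 0.11208291009771319
```

View pics/c2.png

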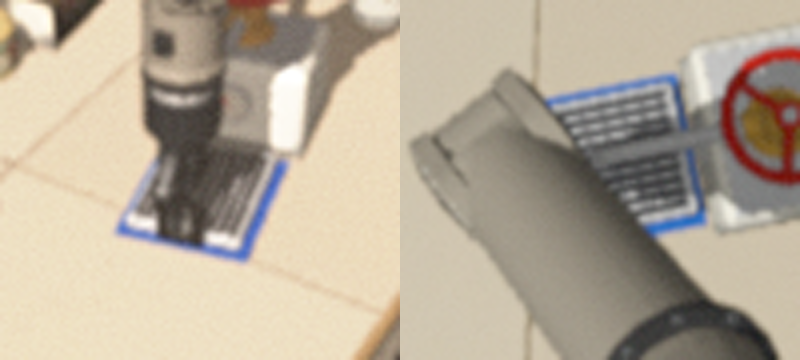

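The scene crop (left half) shows the tray on the mat, with its right-hand blue margin looking slightly wider than the left. In the top crop (right half) the arm covers half the tray. I'll release, clear the view and measure.

Emit:
servo_tool(
  motion=[
    [[0.7,0,0,0,0],[0.7,0,0,0,0],[0.7,0,0,0,0],[0.7,0,0,0.2,0],[0.7,0,0,0.4,0],[0.7,0,0,0.7,0],[0.7,0,0,0.9,0],[0.7,0,0,0.9,0],[0.7,0,0,0.9,0],[0.7,0,0,0.9,0],[0.7,0,0,0.9,0],[0.7,0,0,0.8,0],[0.7,0,0,0.4,0],[0.7,0,0,0,0]],
  ],
)

```text
t: 9.25
eef_pos: [0.4843, 0.0898, 0.3254]
tool_rot: [0.0, 0.994, 0.113, 0.002]
contact_force: [-0.6, -0.0, 0.0]
gripper_width: 0.699
grasp_force: 0.0
```

Emit:
servo_tool(
  motion=[
    [[0.7,0,-0.5,0,0],[0.7,0,-0.9,0,0],[0.7,0,-0.9,0,0],[0.7,0,-0.9,0,0],[0.7,0,-0.9,0,0],[0.7,0,-0.9,0,0],[0.7,0,-0.9,0,0],[0.7,0,-0.9,0,0],[0.7,0,-0.9,0,0],[0.7,0,-0.9,0,0],[0.7,0,-0.5,0,0],[0.7,0,0,0,0]],
  ],
)

```text
t: 10.45
eef_pos: [0.4815, -0.278, 0.3207]
tool_rot: [-0.0, 0.994, 0.11, -0.001]
contact_force: [-0.4, -1.4, 0.2]
gripper_width: 0.696
grasp_force: 0.0
```

Run:
```python
from h import *
b,_=snap('top','t3');snap('scene','s3')
B=cv2.resize(b[175:245,225:335,::-1],None,fx=7,fy=7,interpolation=cv2.INTER_CUBIC)
cv2.imwrite('pics/c3.png',B); o=bot.get_obs(); print(o['eef_pos'],o['tool_rot'],o['t'])
```

```text
[ 0.48270766 -0.27401899  0.32129826] [-8.35892724e-04  9.93634979e-01  1.12641181e-01 -8.91645264e-04] 10.55
```

View pics/c3.png

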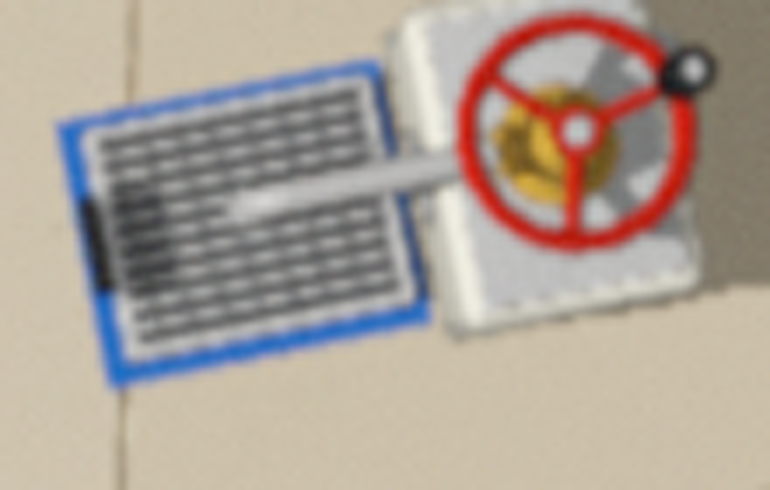

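The tray lies square on the mat. The mat corners are at about (58,123), (380,62), (430,320) and (115,387); the tray corners are at about (83,131), (370,77), (416,304) and (128,361).

```bash
cat > m3.py <<'E'
from h import *
p=np.load('pics/t3_rgb.npy').astype(int)
cr=lambda l:[((x+.5)/7-.5+225,(y+.5)/7-.5+175) for x,y in l]
def rep(n,P):
    e=[(P[1]-P[0]),(P[2]-P[3]),(P[0]-P[3]),(P[1]-P[2])]
    print(n,P[:,:2].mean(0).round(4),[ (round(float(np.hypot(*v[:2])),4),round(float(np.degrees(np.arctan2(v[1],v[0]))),1)) for v in e])
rep('mat',pts('top',None,cr([(58,123),(380,62),(430,320),(115,387)]),.001))
rep('tray',pts('top',None,cr([(83,131),(370,77),(416,304),(128,361)]),.013))
# colour: blue vs non-blue inside mat -> tray footprint
R,G,B=p[...,0],p[...,1],p[...,2]
blue=(B>R+50)&(B>G+25)
vv,uu=np.nonzero(blue[170:245,225:290]); uv=np.c_[uu+225,vv+170]
P=pts('top',None,uv,.001)[:,:2]; 
def frame(c,a): return np.array([[np.cos(a),np.sin(a)],[-np.sin(a),np.cos(a)]]),np.array(c)
(c,s,a)=cv2.minAreaRect((P*1000).astype(np.float32)); print('matrect',c,s,a)
A=np.radians(-77.); Rm,_=frame(0,A); L=(P-np.array([.5013,.0130]))@Rm.T*1000
print('extent',L.min(0),L.max(0))
# bare-mat band area per side / per half, in mm of width
px=(np.median(np.diff(np.unique(uv[:,0])))); 
g=pts('top',None,[(250,210),(251,210),(250,211)],.001)[:,:2]*1000; ar=abs(np.linalg.det(np.array([g[1]-g[0],g[2]-g[0]])))
for nm,m,ln in [('y- left',(L[:,1]<-40)&(L[:,0]<0)&(L[:,0]>-55),55),('y- right',(L[:,1]<-40)&(L[:,0]>0)&(L[:,0]<55),55),('y+ left',(L[:,1]>40)&(L[:,0]<0)&(L[:,0]>-55),55),('y+ right',(L[:,1]>40)&(L[:,0]>0)&(L[:,0]<55),55),('x+',(L[:,0]>50)&(L[:,1]<-15)&(L[:,1]>-45),30),('x+b',(L[:,0]>50)&(L[:,1]>15)&(L[:,1]<45),30),('x-',(L[:,0]<-50)&(abs(L[:,1])>30)&(abs(L[:,1])<50),40)]:
    print(nm,round(m.sum()*ar/ln,1))
E
python3 m3.py
```

```text
mat [0.5015 0.0116] [(0.1683, -77.7), (0.164, -76.6), (0.1379, 13.9), (0.1347, 12.1)]
tray [0.5032 0.0101] [(0.1487, -77.7), (0.1484, -77.4), (0.1187, 12.8), (0.1177, 12.6)]
matrect (501.7013244628906, 13.339302062988281) (137.8306884765625, 166.5179443359375) 13.04464340209961
extent [-83.54754412 -68.43131806] [83.05950839 69.34734947]
y- left 10.4
y- right 10.7
y+ left 5.8
y+ right 5.6
x+ 1.3
x+b 0.9
x- 11.5
```

The tray is square to within 1°. It is about 3 mm too near the housing and about 1.4 mm off sideways. There's plenty of time, so I'll nudge it.

Emit:
servo_tool(
  motion=[
    [[0.7,0,0.5,0,0],[0.7,0,0.9,0,0],[0.7,0,0.9,0,0],[0.7,0,0.9,0,0],[0.7,0,0.9,0,0],[0.7,0,0.9,0,0],[0.7,0,0.9,0,0],[0.7,0,0.9,0,0],[0.7,0,0.9,0,0],[0.7,0,0.9,0,0],[0.7,0,0.5,0,0],[0.7,0,0,0,0],[0.7,0,0,0,0],[0.7,0,0,0,0],[0.7,0,0,0,0]],
  ],
)

```text
t: 12.05
eef_pos: [0.4832, 0.0885, 0.3223]
tool_rot: [0.0, 0.994, 0.112, -0.0]
contact_force: [0.7, -0.1, -0.0]
gripper_width: 0.698
grasp_force: 0.0
```

Emit:
servo_tool(
  motion=[
    [[0.7,0,0,-0.3,0],[0.7,0,0,-0.6,0],[0.7,0,0,-0.8,0],[0.7,0,0,-0.9,0],[0.7,0,0,-0.9,0],[0.7,0,0,-0.9,0],[0.7,0,0,-0.8,0],[0.7,0,0,-0.6,0],[0.7,0,0,-0.5,0],[0.7,0,0,-0.3,0],[0.7,0,0,-0.2,0],[0.7,0,0,0,0],[0.7,0,0,0,0],[0.7,0,0,0,0],[0.7,0,0,0,0]],
  ],
)

```text
t: 13.55
eef_pos: [0.4839, 0.0895, 0.0513]
tool_rot: [0.0, 0.994, 0.113, 0.001]
contact_force: [-0.1, 0.4, -0.6]
gripper_width: 0.7
grasp_force: 0.0
```

Emit:
servo_tool(
  motion=[
    [[0.7,0,0,-0.17,0],[0.7,0,0,0,0],[0,0,0,0,0],[0,0,0,0,0],[0,0,0,0,0],[0,0,0,0,0],[0,0,0,0,0],[0,-0.05,0.015,0,0],[0,0,0,0,0],[0,0,0,0,0],[0,0,0,0,0]],
  ],
)

```text
t: 14.65
eef_pos: [0.4815, 0.0902, 0.0438]
tool_rot: [0.0, 0.994, 0.113, 0.0]
contact_force: [0.7, -0.3, 3.0]
gripper_width: 0.108
grasp_force: 39.5
```

Emit:
servo_tool(
  motion=[
    [[0.7,0,0,0,0],[0.7,0,0,0,0],[0.7,0,0,0,0],[0.7,0,0,0.2,0],[0.7,0,0,0.4,0],[0.7,0,0,0.7,0],[0.7,0,0,0.9,0],[0.7,0,0,0.9,0],[0.7,0,0,0.9,0],[0.7,0,0,0.9,0],[0.7,0,0,0.9,0],[0.7,0,0,0.8,0],[0.7,0,0,0.4,0],[0.7,0,0,0,0]],
  ],
)

```text
t: 16.05
eef_pos: [0.4823, 0.0908, 0.3266]
tool_rot: [0.0, 0.994, 0.113, 0.003]
contact_force: [0.0, -0.4, 0.1]
gripper_width: 0.704
grasp_force: 0.0
```

Emit:
servo_tool(
  motion=[
    [[0.7,0,-0.5,0,0],[0.7,0,-0.9,0,0],[0.7,0,-0.9,0,0],[0.7,0,-0.9,0,0],[0.7,0,-0.9,0,0],[0.7,0,-0.9,0,0],[0.7,0,-0.9,0,0],[0.7,0,-0.9,0,0],[0.7,0,-0.9,0,0],[0.7,0,-0.9,0,0],[0.7,0,-0.5,0,0],[0.7,0,0,0,0]],
  ],
)

```text
t: 17.25
eef_pos: [0.4797, -0.2771, 0.322]
tool_rot: [-0.0, 0.994, 0.11, -0.001]
contact_force: [-0.7, 0.3, -0.5]
gripper_width: 0.699
grasp_force: 0.0
```

```bash
python3 - <<'E'
from h import *
b,_=snap('top','t4')
B=cv2.resize(b[175:245,225:335,::-1],None,fx=7,fy=7,interpolation=cv2.INTER_CUBIC)
cv2.imwrite('pics/c4.png',B)
E
sed -i 's/t3_rgb/t4_rgb/' m3.py; python3 m3.py | grep -v '^tray\|^mat '; python3 -c "
from m import *
measure('t4'); o=bot.get_obs(); print(o['eef_pos'],o['t'])"
```

```text
matrect (501.5743408203125, 13.613075256347656) (137.47421264648438, 166.58348083496094) 12.740263938903809
extent [-83.54754412 -68.43131806] [82.6688665  69.34734947]
y- left 8.8
y- right 9.1
y+ left 7.9
y+ right 7.4
x+ 4.7
x+b 3.4
x- 8.0
mat ((501.3321533203125, 13.52587890625), (136.86843872070312, 165.79652404785156), 12.928696632385254)
wheel zmed 0.18676629771930087
wheel circ ((535.0047607421875, -131.9537353515625), 53.46426773071289)
handle top [ 0.54497224 -0.15385884  0.35030765] 42
[ 0.55983431 -0.17564008  0.23361178] 39
[ 0.48035915 -0.2747547   0.32220231] 17.3
```

View pics/c4.png

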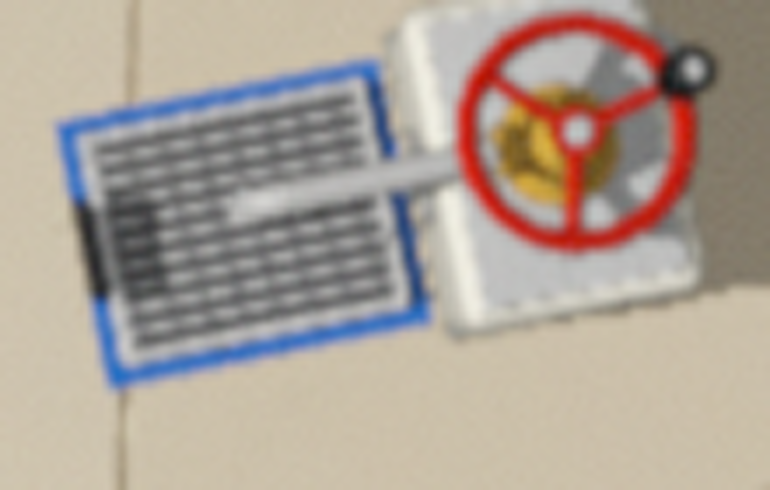

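The tray is now centred, with even blue margins all round. The handle top is at about (690,68) in the crop, i.e. (0.559, -0.1755), which gives q ≈ 16° + one turn. Now I'll go and grasp the crank.

Emit:
servo_tool(
  motion=[
    [[0.7,0.3,0.4,0,0],[0.7,0.5,0.6,0,0],[0.7,0.5,0.6,0,0],[0.7,0.4,0.5,0,0],[0.7,0.27,0.38,0,0],[0.7,0,0,0,0],[0.7,0,0,-0.3,0],[0.7,0,0,-0.4,0],[0.7,0,0,-0.4,0],[0.7,0,0,-0.4,0],[0.7,0,0,-0.2,0],[0.7,0,0,0,0],[0.7,0,0,0,0],[0.7,0,0,0,0]],
  ],
)

```text
t: 18.7
eef_pos: [0.5605, -0.1749, 0.2565]
tool_rot: [0.0, 0.994, 0.113, 0.001]
contact_force: [0.0, -0.8, 1.3]
gripper_width: 0.703
grasp_force: 0.0
```

Emit:
servo_tool(
  motion=[
    [[0.7,-0.03,-0.015,-0.3,0],[0.7,0,0,-0.3,0],[0.7,0,0,-0.26,0],[0.7,0,0,0,0],[0.7,0,0,0,0],[0,0,0,0,0],[0,0,0,0,0],[0,0,0,0,0],[0,0,0,0,0],[0,0,0,0,0],[0,0,0,0,0]],
  ],
  newtons=50,
)

```text
t: 19.8
eef_pos: [0.5596, -0.1759, 0.222]
tool_rot: [0.001, 0.994, 0.113, 0.001]
contact_force: [1.4, -2.9, 3.9]
gripper_width: 0.243
grasp_force: 49.2
```

Run:
```python
from h import *
o=bot.get_obs(); e=np.array(o['eef_pos'])
print(e,o['contact_force'])
# clockwise 15 deg steps from handle angle -60.9 world
a=np.radians(-60.9-15*np.arange(0,27)); P=.05*np.c_[np.cos(a),np.sin(a)]
print((np.diff(P,axis=0)/.04).round(2).tolist())
```

```text
[ 0.5595587  -0.17590296  0.22204927] [ 1.38203228 -2.87684992  3.8630956 ]
[[-0.3, -0.12], [-0.32, -0.04], [-0.32, 0.05], [-0.3, 0.13], [-0.26, 0.2], [-0.19, 0.26], [-0.12, 0.3], [-0.04, 0.32], [0.05, 0.32], [0.13, 0.3], [0.2, 0.26], [0.26, 0.19], [0.3, 0.12], [0.32, 0.04], [0.32, -0.05], [0.3, -0.13], [0.26, -0.2], [0.19, -0.26], [0.12, -0.3], [0.04, -0.32], [-0.05, -0.32], [-0.13, -0.3], [-0.2, -0.26], [-0.26, -0.19], [-0.3, -0.12], [-0.32, -0.04]]
```

Emit:
servo_tool(
  motion=[
    [[0,-0.3,-0.12,0,0],[0,-0.32,-0.04,0,0],[0,-0.32,0.05,0,0],[0,-0.3,0.13,0,0],[0,-0.26,0.2,0,0],[0,-0.19,0.26,0,0],[0,0,0,0,0],[0,0,0,0,0]],
  ],
)

```text
t: 20.6
eef_pos: [0.4904, -0.1541, 0.2219]
tool_rot: [-0.001, 0.994, 0.114, -0.001]
contact_force: [-0.6, 1.9, 10.5]
gripper_width: 0.246
grasp_force: 50.7
```

Emit:
servo_tool(
  motion=[
    [[0,-0.12,0.3,0,0],[0,-0.04,0.32,0,0],[0,0.05,0.32,0,0],[0,0.13,0.3,0,0],[0,0.2,0.26,0,0],[0,0.26,0.19,0,0],[0,0.3,0.12,0,0],[0,0.32,0.04,0,0],[0,0.32,-0.05,0,0],[0,0.3,-0.13,0,0],[0,0.26,-0.2,0,0],[0,0.19,-0.26,0,0],[0,0,0,0,0],[0,0,0,0,0]],
  ],
)

```text
t: 22.0
eef_pos: [0.5786, -0.1072, 0.222]
tool_rot: [-0.0, 0.994, 0.113, 0.001]
contact_force: [1.6, -0.5, 7.4]
gripper_width: 0.241
grasp_force: 50.6
```

Emit:
servo_tool(
  motion=[
    [[0,0.12,-0.3,0,0],[0,0.04,-0.32,0,0],[0,-0.05,-0.32,0,0],[0,-0.13,-0.3,0,0],[0,-0.2,-0.26,0,0],[0,-0.26,-0.19,0,0],[0,0,0,0,0],[0,0,0,0,0]],
  ],
)

```text
t: 22.8
eef_pos: [0.5582, -0.1765, 0.2219]
tool_rot: [0.001, 0.994, 0.112, -0.0]
contact_force: [1.0, -4.9, 8.4]
gripper_width: 0.245
grasp_force: 50.5
```

Emit:
servo_tool(
  motion=[
    [[0,-0.1,-0.045,0,0],[0,-0.1,-0.036,0,0],[0,-0.09,-0.02,0,0],[0,0,0,0,0],[0,0,0,0,0],[0,0,0,0,0]],
  ],
)

```text
t: 23.4
eef_pos: [0.5474, -0.1806, 0.222]
tool_rot: [0.001, 0.994, 0.112, 0.0]
contact_force: [1.8, -5.7, 6.6]
gripper_width: 0.246
grasp_force: 50.3
```

Emit:
servo_tool(
  motion=[
    [[0,-0.03,-0.007,0,0],[0,-0.03,-0.007,0,0],[0,0,0,0,0],[0,0,0,0,0]],
  ],
)

```text
t: 23.8
eef_pos: [0.5463, -0.1808, 0.222]
tool_rot: [0.001, 0.994, 0.113, 0.002]
contact_force: [5.7, -4.7, 2.0]
gripper_width: 0.246
grasp_force: 50.1
```

Emit:
servo_tool(
  motion=[
    [[0,-0.05,-0.01,0,0],[0,-0.05,-0.01,0,0],[0,0,0,0,0],[0,0,0,0,0],[0,0,0,0,0]],
  ],
)

```text
t: 24.3
eef_pos: [0.5458, -0.1808, 0.2222]
tool_rot: [0.001, 0.994, 0.113, 0.006]
contact_force: [17.3, -4.8, -6.7]
gripper_width: 0.245
grasp_force: 49.3
```

Run:
```python
import numpy as np
a=np.radians(-77+15*np.arange(0,25)); P=.05*np.c_[np.cos(a),np.sin(a)]
print((np.diff(P,axis=0)/.04).round(3).tolist()); print(P[[12,20,0]]+[.535,-.132])
```

```text
[[0.306, 0.114], [0.266, 0.189], [0.208, 0.252], [0.135, 0.297], [0.054, 0.322], [-0.031, 0.325], [-0.114, 0.306], [-0.189, 0.266], [-0.252, 0.208], [-0.297, 0.135], [-0.322, 0.054], [-0.325, -0.031], [-0.306, -0.114], [-0.266, -0.189], [-0.208, -0.252], [-0.135, -0.297], [-0.054, -0.322], [0.031, -0.325], [0.114, -0.306], [0.189, -0.266], [0.252, -0.208], [0.297, -0.135], [0.322, -0.054], [0.325, 0.031]]
[[ 0.52375245 -0.0832815 ]
 [ 0.49843231 -0.16609992]
 [ 0.54624755 -0.1807185 ]]
```

Emit:
servo_tool(
  motion=[
    [[0,0.11,0.02,0,0],[0,0,0,0,0],[0,0,0,0,0]],
  ],
)

```text
t: 24.6
eef_pos: [0.5464, -0.1808, 0.222]
tool_rot: [0.001, 0.994, 0.113, 0.001]
contact_force: [6.2, -4.5, 3.1]
gripper_width: 0.244
grasp_force: 50.9
```

Emit:
servo_tool(
  motion=[
    [[0,0.31,0.114,0,0],[0,0.266,0.189,0,0],[0,0.208,0.252,0,0],[0,0.135,0.297,0,0],[0,0.054,0.322,0,0],[0,-0.031,0.325,0,0],[0,-0.114,0.306,0,0],[0,-0.189,0.266,0,0],[0,-0.252,0.208,0,0],[0,-0.297,0.135,0,0],[0,-0.322,0.054,0,0],[0,-0.325,-0.031,0,0],[0,0,0,0,0],[0,0,0,0,0]],
  ],
)

```text
t: 26.0
eef_pos: [0.522, -0.0838, 0.2219]
tool_rot: [0.001, 0.994, 0.112, -0.001]
contact_force: [-0.6, -5.4, 9.2]
gripper_width: 0.243
grasp_force: 51.4
```

Good (half a turn; the expected point was 0.5238, -0.0833). I'll carry on to one full turn.

Emit:
servo_tool(
  motion=[
    [[0,-0.28,-0.1,0,0],[0,-0.266,-0.189,0,0],[0,-0.208,-0.252,0,0],[0,-0.135,-0.297,0,0],[0,-0.054,-0.322,0,0],[0,0.031,-0.325,0,0],[0,0.114,-0.306,0,0],[0,0.189,-0.266,0,0],[0,0.252,-0.208,0,0],[0,0.297,-0.135,0,0],[0,0.322,-0.054,0,0],[0,0.325,0.031,0,0],[0,0,0,0,0],[0,0,0,0,0]],
  ],
)

```text
t: 27.4
eef_pos: [0.5475, -0.1805, 0.222]
tool_rot: [0.001, 0.994, 0.113, 0.001]
contact_force: [4.0, -5.7, 4.9]
gripper_width: 0.24
grasp_force: 50.8
```

One turn is done. Now the second.

Emit:
servo_tool(
  motion=[
    [[0,0.29,0.114,0,0],[0,0.266,0.189,0,0],[0,0.208,0.252,0,0],[0,0.135,0.297,0,0],[0,0.054,0.322,0,0],[0,-0.031,0.325,0,0],[0,-0.114,0.306,0,0],[0,-0.189,0.266,0,0],[0,-0.252,0.208,0,0],[0,-0.297,0.135,0,0],[0,-0.322,0.054,0,0],[0,-0.325,-0.031,0,0],[0,0,0,0,0],[0,0,0,0,0]],
  ],
)

```text
t: 28.8
eef_pos: [0.5224, -0.0837, 0.2219]
tool_rot: [0.001, 0.994, 0.112, -0.001]
contact_force: [-0.6, -6.5, 8.7]
gripper_width: 0.24
grasp_force: 51.4
```

Emit:
servo_tool(
  motion=[
    [[0,-0.29,-0.11,0,0],[0,-0.266,-0.189,0,0],[0,-0.208,-0.252,0,0],[0,-0.135,-0.297,0,0],[0,-0.054,-0.322,0,0],[0,0.031,-0.325,0,0],[0,0.114,-0.306,0,0],[0,0.189,-0.266,0,0],[0,0.252,-0.208,0,0],[0,0.297,-0.135,0,0],[0,0.322,-0.054,0,0],[0,0.31,0.031,0,0],[0,0,0,0,0],[0,0,0,0,0],[0,0,0,0,0]],
  ],
)

```text
t: 30.3
eef_pos: [0.5467, -0.1807, 0.222]
tool_rot: [0.001, 0.994, 0.112, 0.001]
contact_force: [4.0, -6.3, 5.7]
gripper_width: 0.241
grasp_force: 50.8
```

Run:
```python
from h import *
b,_=snap('top','t5'); a,_=snap('scene','s5')
B=cv2.resize(b[165:245,215:315,::-1],None,fx=4,fy=4,interpolation=cv2.INTER_CUBIC);A=cv2.resize(a[140:220,220:320,::-1],None,fx=4,fy=4,interpolation=cv2.INTER_CUBIC)
cv2.imwrite('pics/c5.png',np.hstack([A,B])); print(bot.get_obs()['eef_pos'])
```

```text
[ 0.54658692 -0.18074749  0.22199741]
```

View pics/c5.png

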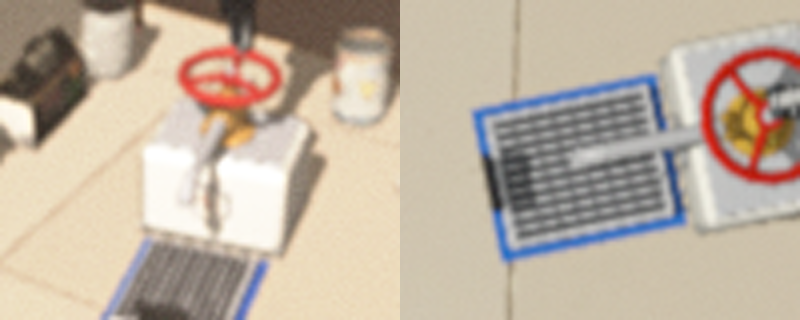

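The tray is still centred at (580,165) in the right half. The gripper holds the crank at (240,25) in the left half, on the filter's far (+x) side. I'll hand in.

```bash
python3 -c "
from station import bot
print(bot.hand_in())"
```

```text
the job is handed in; nothing more can be done
None
```

I handed in the job at about 30 s: the steel tray is centred and square on the mat to within about 2 mm, and the valve was shut against its stop, then opened two full turns (within about 0.5° by the arm's position), with the gripper still holding the crank.

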